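Set up a stepped spindle on V-blocks

TASK

Set up the stepped spindle on the granite plate for checking. Beside the blue V-block, on the side towards the tall height gauge, lay the thin bright parallel lengthways in line with the groove, set the green V-block centrally on top of it with both grooves in line, then lay the spindle gently down across the two, its thick end resting in the blue block, its thin end in the green one and the square middle centred between them. Last, as an end stop, stand the drilled bronze-coloured block on end square across the spindle's axis just off its thick end (clear of it, but less than a centimetre away), drop nothing, and leave the blue V-block, the black parallel, the cylinder and the height gauge where they stand.

Things in the scene. Friction and masses are not known exactly. Their poses are not given: they have to be found in the camera images.
- plate: Dark granite surface plate, 500 mm (x) by 750 mm (y), fixed; all the things stand on it. Origin at the centre of its flat top, which is 100 mm above the bench.
- vblock_blue: Blue-painted V-block with bright groove faces, already in its place (loose, 0.5 kg): 40 mm along the groove (x), 50 mm wide (y), 40 mm high. Origin at the centre of its underside, z up. The 90 degree groove opens upwards, 36 mm wide at the top, 18 mm deep (bottom 22 mm above the underside); a 30 mm round lies in it with its axis 43.2 mm above the underside.
- vblock_green: Green-painted V-block, loose, same size and axes as the blue one (40 mm along the groove = x, 50 mm wide, 40 mm high, 0.5 kg). Origin at the centre of its underside. A 16 mm round lies in it with its axis 33.3 mm above its underside, so 10 mm of packing brings the spindle level. The blocks stand 120 mm apart, centre to centre, along the groove line, so that each round end rests on its middle.
- thin_parallel: Thin bright ground packing plate with two dark holes, 76 mm long (x), 54 mm wide (y), 10 mm thick, 0.3 kg, loose. Origin at the centre of its underside. It goes under the green V-block, its centre 120 mm from the blue block's centre.
- black_parallel: Thick black parallel with three bright holes, 90 mm long (x), 40 mm wide, 28 mm thick, not needed: leave it lying. Origin at the centre of its underside.
- spindle: Steel stepped spindle, 0.9 kg, loose: square middle 32 x 32 mm, 60 mm long; thick round end (+x) dia 30, 60 mm long; thin round end (-x) dia 16, 60 mm long. Starts lying on a flat of the square. Origin on the axis, mid-square; x points to the thick end. Balances 16 mm from the origin towards the thick end. Laid in the V-blocks, its origin is 60 mm from each block's centre, 43 mm above the plate.
- stop_block: Bronze-coloured drilled set-up block standing on end, 25 mm thick (x), 50 mm wide (y), 75 mm high, 0.6 kg, loose. Origin at the centre of its underside. As end stop one of its 25 mm-apart broad faces looks at the spindle's thick end face with a gap above 0 and below 10 mm, the spindle's axis pointing at the middle of its width.
- height_gauge: Digital height gauge: grey base 105 mm (x) by 75 mm (y), slim column 388 mm tall, at the far left or far right of the plate; loose, 3.6 kg. Origin under the centre of its base. It shows on which side of the blue V-block the green one goes; do not move it.
- cylinder_square: Steel cylindrical square, 64 mm in diameter, 100 mm tall, in the far corner opposite the height gauge; loose, 2.4 kg, do not move it. Origin at the centre of its underside.

How it is judged:
On the way, in this order (a step that is already met when the one before it is completed fails the run):
1. the thin parallel lies beside the blue V-block, on the height gauge's side, in line with its groove, and is let go (((x of height_gauge in the frame of vblock_blue above 0 m and x of thin_parallel in the frame of vblock_blue between 0.108 and 0.132 m) or (x of height_gauge in the frame of vblock_blue below 0 m and x of thin_parallel in the frame of vblock_blue between -0.132 and -0.108 m)) and y of thin_parallel in the frame of vblock_blue between -0.012 and 0.012 m and z of thin_parallel in the frame of vblock_blue between -0.003 and 0.003 m and angle between the x axis of thin_parallel and the x axis of vblock_blue, either way round below 0.17 rad and angle between thin_parallel's own z axis and vertical below 0.03 rad and contact force between the fingers and thin_parallel below 0.3 N and linear speed of thin_parallel below 0.02 m/s and angular speed of thin_parallel below 0.15 rad/s), for 0.2 s.
2. the green V-block stands on the thin parallel, its groove in line with the blue block's, and is let go (x of vblock_green in the frame of thin_parallel between -0.012 and 0.012 m and y of vblock_green in the frame of thin_parallel between -0.01 and 0.01 m and z of vblock_green in the frame of thin_parallel between 0.007 and 0.013 m and (x of vblock_green in the frame of vblock_blue between 0.11 and 0.13 m or x of vblock_green in the frame of vblock_blue between -0.13 and -0.11 m) and y of vblock_green in the frame of vblock_blue between -0.008 and 0.008 m and angle between the x axis of vblock_green and the x axis of vblock_blue, either way round below 0.12 rad and angle between vblock_green's own z axis and vertical below 0.03 rad and contact force between the fingers and vblock_green below 0.3 N and linear speed of vblock_green below 0.02 m/s and angular speed of vblock_green below 0.15 rad/s), for 0.2 s.
3. the spindle lies level in both grooves, thick end in the blue block, and is let go (x of vblock_blue in the frame of spindle between 0.05 and 0.07 m and x of vblock_green in the frame of spindle between -0.07 and -0.05 m and z of spindle in the frame of vblock_blue between 0.0392 and 0.0472 m and z of spindle in the frame of vblock_green between 0.0293 and 0.0373 m and y of spindle in the frame of vblock_blue between -0.006 and 0.006 m and angle between the x axis of spindle and the x axis of vblock_blue, either way round below 0.09 rad and angle between spindle's own x axis and vertical between 1.5408 and 1.6008 rad and contact force between the fingers and spindle below 0.3 N and linear speed of spindle below 0.02 m/s and angular speed of spindle below 0.15 rad/s), for 0.2 s.
4. the drilled block stands just off the spindle's thick end and is let go (x of stop_block in the frame of spindle between 0.1015 and 0.1165 m and y of stop_block in the frame of vblock_blue between -0.012 and 0.012 m and z of stop_block in the frame of vblock_blue between -0.003 and 0.003 m and angle between the x axis of stop_block and the x axis of vblock_blue, either way round below 0.17 rad and angle between stop_block's own z axis and vertical below 0.03 rad and contact force between the fingers and stop_block below 0.3 N and linear speed of stop_block below 0.02 m/s and angular speed of stop_block below 0.15 rad/s), for 0.2 s.
At the end, for the whole second after the job is handed in: All released, at rest: thin parallel beside the blue block on the gauge's side (12 mm, 10 deg), green block centred on it (10 mm), grooves in line (8 mm, 7 deg), spindle level in both, thick end in blue (10 mm endways), drilled block upright, square, at most 14 mm off the thick end (12 mm sideways) (all of step 1 and all of step 2 and all of step 3 and all of step 4); the robot touches nothing.
It fails at once if the blue V-block is shifted more than 15 mm (distance of vblock_blue from where it was at the start of the episode above 0.015 m).
It fails at once if the black parallel is moved more than 15 mm (distance of black_parallel from where it was at the start of the episode above 0.015 m).
It fails at once if the height gauge or the cylindrical square is moved more than 15 mm, or the gauge tipped (distance of any of cylinder_square, height_gauge from where it was at the start of the episode above 0.015 m or angle between height_gauge's own z axis and vertical above 0.1 rad).
It fails at once if one of the four things is dropped (moves faster than 0.4 m/s while not held: a fall of more than about 8 mm) ((contact force between the fingers and thin_parallel below 0.1 N and linear speed of thin_parallel above 0.4 m/s) or (contact force between the fingers and vblock_green below 0.1 N and linear speed of vblock_green above 0.4 m/s) or (contact force between the fingers and spindle below 0.1 N and linear speed of spindle above 0.4 m/s) or (contact force between the fingers and stop_block below 0.1 N and linear speed of stop_block above 0.4 m/s)).
It fails at once if the spindle is slammed into a V-block (over 100 N) (contact force between spindle and vblock_blue above 100 N or contact force between spindle and vblock_green above 100 N).
It also fails if it takes over 120 s, if anything falls off the work surface, if the arm or the gripper's body presses on something with over 40 N, if the wrist force passes 120 N, or if a joint passes its speed limit or range.

ROBOT

A 6-joint arm with a two-finger parallel gripper is mounted at the origin on the work surface. World frame = base frame: x ahead of the robot, y to its left, z up, the work surface at z = 0. Lengths are in m, angles in rad, forces in N, time in s.
With the tool pointing down it reaches from about 0.15 to 0.775 m from the base axis. Payload 6.1 kg.
Tool frame: the origin (TCP) lies midway between the tips of the shut fingers; the grasp point (between the pads) lies 19 mm behind it; z points along the fingers, y is the line along which they close (so a half turn about z gives the same grasp; the last joint's range is limited). The gripper opens to 85 mm and grips with 20 to 120 N. Pads are 22 mm wide; open, the fingers measure 114 mm over their backs; the gripper's body (76 mm by 85 mm) begins 54 mm behind the grasp point. The pads swing forward as they close: fully open they stand 13 mm farther back than shut.
Start: joints at [-1.341, 0.126, -0.04, 1.405, 0, 1.571], TCP at [0.12, -0.511, 0.231] pointing down, gripper open.
Joint ranges: [-2.72, 2.72], [-0.95, 1.95], [-1.27, 1.35], [-1.78, 2.02], [-1.46, 1.47], [-3.14, 3.14]. Speed limits (rad/s): [2.39, 2.39, 3.01, 3.14, 3.14, 3.14].

INTERFACE

Orientations are given as a unit quaternion [x, y, z, w].
In Python, from cell import bot gives the robot as it stands.
- The arm moves only by the tool servo_tool, never from a script. Its argument "steps" is one flat list of numbers, 7 for each row, row after row: the turn, a rotation vector about the tool's x, y, z in rad, then the shift along the tool's x, y, z in mm, then the finger opening in mm, from 0 to 85.4. In form: [rx, ry, rz, x, y, z, jaw, rx, ry, rz, x, y, z, jaw, ...]. A call has exactly 10 rows; each row shifts and turns the commanded pose from where the row before left it, along the tool's axes as they then stand; what a row does not reach is not made up. A row lasts 1/12 s, in which the tool goes at most 41.7 mm and 7.16 degrees, less where a joint would pass 70% of its speed; a pose out of reach is approached as far as the arm can. A call is refused whole if a number of a shift passes 41.7 or a number of a turn 0.125, either way. A call with a gripper value outside its range is refused whole. The fingers move at their own pace and stop on an object; "force" is the grip in N (left out, the last holds). Time passes only in rows, so rows that do not move let the fingers close, or fill a call up. It gives the time, the measured TCP pose, the force, the opening and the grip force at its end, in the units of the state.
- bot.observe(): the state, without advancing time (a new reading comes with each control period).
- bot.camera(name): name is "side" or "top" or "wrist"; returns a dict with "color" (420x560x3 uint8, red, green, blue), "depth" (420x560 float32, m along the optical axis (not along the pixel's ray), 0 where there is no reading), "vfov" (degrees; the focal length in pixels is half the picture's height over the tangent of half this angle, whatever the lens; pixels are square), "cx", "cy" (the principal point, pixels), "R" (3x3) and "t" (3): a world point X has camera coordinates R X + t. Camera axes: x right, y down, z forward; pixel columns grow to the right and rows downward; lengths in m; the calibration is good to about 2 mm. A picture is of the moment at which its call begins.
- bot.job_done(): hands the job in; it is judged then, once.
The state is a dict: "t": time; "joints": joint angles; "joint_velocities": joint speeds; "tau": joint torques, N m; "ee_pos": TCP position; "orientation": TCP orientation; "ft_force": force on the tool from outside, world axes, zero at the start; "moment": the same for the moment, N m; "gripper_width": finger opening in m; "grasp_force": force on a finger pad.
Only numpy, scipy, OpenCV 4.12 (cv2) and the standard library are available. Lean on these libraries where they do the work, as an engineer would, in place of code of your own. Each camera call takes 0.05 s, during which the arm holds its last target. There are 200 camera calls.

## Working session

There is one attempt and no reset: what is moved stays moved. The work goes in short steps, Python scripts to look and compute and a tool call to move; the robot and the scene stay as the last step left them, time stands still between calls to the robot, and variables do not carry over. Pictures are saved under pics/ and viewed, at most 14 in all, crops included, and the job is handed in when it is done.

Besides the shell and the picture viewer there is one more tool, called after ">>>" by a JSON object that holds its "method" and its "body", one argument or row to a line. servo_tool: Moves the arm, as the interface text tells. Its arguments: {"type":"object","properties":{"steps":{"type":"array"},"force":{"type":"number"}},"required":["steps"]}

```bash
ls; mkdir -p pics
python3 - <<'E'
from cell import bot
import cv2,numpy as np
s=bot.observe();print(s['t'],s['ee_pos'],s['orientation'],s['gripper_width'])
for n in('top','side'):
    c=bot.camera(n);cv2.imwrite(f'pics/{n}0.png',c['color'][:,:,::-1]);np.savez(f'{n}0.npz',**c);print(n,c['vfov'],c['cx'],c['cy'],c['R'].round(3).tolist(),c['t'])
E
```

```text
pics
0.0 [ 0.11948376 -0.5107957   0.23053143] [ 9.93409587e-01  1.14615718e-01 -7.70018106e-05 -7.90046745e-04] 0.08533642979784932
top 52.56991295018953 279.73791418845906 209.9665057714592 [[-0.122, -0.993, -0.002], [-0.973, 0.12, -0.2], [0.198, -0.022, -0.98]] [0.06709267 0.57777591 0.89383777]
side 50.00712178723725 278.125575137796 204.41305153802148 [[-0.826, -0.564, -0.004], [-0.369, 0.545, -0.753], [0.427, -0.62, -0.658]] [0.47616047 0.32379644 0.79659856]
```

View pics/top0.png

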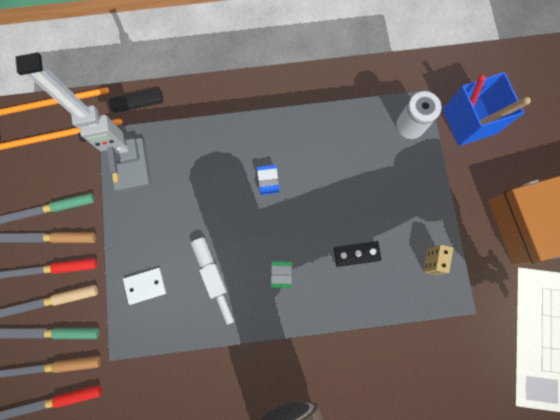

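View pics/side0.png

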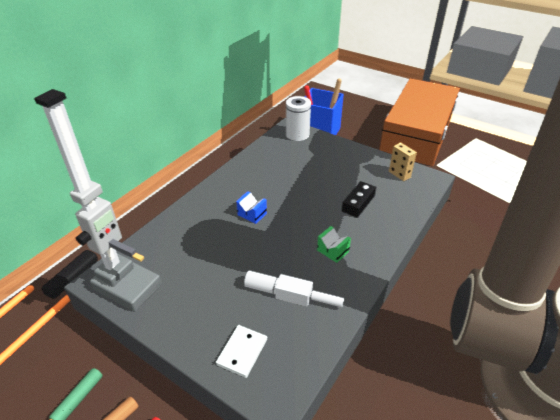

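The top view has world +x up and +y left. It shows the gauge at (125,160), blue block (268,180), green block (282,274), plate (144,286), spindle from (200,245) to (228,318), bronze block (438,260) and black parallel (357,254). The side view agrees.

```bash
cat > h.py <<'E'
import numpy as np,cv2
def load(n):return dict(np.load(n))
def cloud(c):
    h,w=c['depth'].shape;f=h/2/np.tan(np.radians(c['vfov'])/2)
    u,v=np.meshgrid(np.arange(w),np.arange(h));d=c['depth']
    P=np.stack([(u-c['cx'])/f*d,(v-c['cy'])/f*d,d],-1)
    return (P-c['t'])@c['R']
def onplane(c,uv,z):
    f=c['depth'].shape[0]/2/np.tan(np.radians(c['vfov'])/2)
    uv=np.atleast_2d(uv).astype(float)
    r=np.c_[(uv[:,0]-c['cx'])/f,(uv[:,1]-c['cy'])/f,np.ones(len(uv))]@c['R']
    o=-c['R'].T@c['t'];return o+r*((z-o[2])/r[:,2])[:,None]
def rect(p):
    (x,y),(a,b),t=cv2.minAreaRect((p[:,:2]*1000).astype(np.float32))
    if a<b:a,b,t=b,a,t+90
    return 'c %.1f %.1f  size %.1f %.1f  long-axis deg %.1f'%(x,y,a,b,(t+90)%180-90)
E
python3 - <<'E'
from h import *
c=load('top0.npz');P=cloud(c)
rois=dict(blue=(250,155,290,200),green=(262,255,302,295),thin=(118,262,172,310),spin=(185,232,240,330),bronze=(418,240,460,282),black=(328,235,388,272),gauge=(100,130,155,195),cyl=(392,85,445,145))
for n,(a,b,e,d) in rois.items():
    p=P[b:d,a:e].reshape(-1,3);z=p[:,2]
    p=p[z>.106];q=p[p[:,2]>np.percentile(p[:,2],90)-.006]
    print(n,len(p),'z90 %.4f'%np.percentile(p[:,2],90),'all',rect(p),'| top',rect(q))
p=P[320:335,150:200].reshape(-1,3);print('plate z',p[:,2].mean(),p[:,2].std())
E
```

```text
blue 532 z90 0.1409 all c 528.3 14.2  size 271.1 39.9  long-axis deg 0.3 | top c 528.2 14.5  size 271.1 39.7  long-axis deg 0.1
green 520 z90 0.1409 all c 427.1 13.5  size 69.2 40.0  long-axis deg -9.6 | top c 427.1 13.6  size 69.1 39.7  long-axis deg -10.4
thin 1018 z90 0.1122 all c 439.7 174.6  size 320.9 68.4  long-axis deg 85.4 | top c 439.7 174.6  size 320.9 68.4  long-axis deg 85.4
spin 1236 z90 0.1334 all c 428.3 130.8  size 212.5 106.2  long-axis deg 46.0 | top c 431.5 125.2  size 211.0 89.1  long-axis deg 47.3
bronze 681 z90 0.1763 all c 423.5 -152.2  size 340.5 54.5  long-axis deg -88.8 | top c 423.5 -152.2  size 340.5 54.5  long-axis deg -88.8
black 924 z90 0.1301 all c 445.7 -85.5  size 224.4 56.8  long-axis deg -77.0 | top c 445.8 -85.4  size 224.5 56.5  long-axis deg -76.8
gauge 2228 z90 0.2457 all c 549.0 195.4  size 459.8 113.3  long-axis deg 34.9 | top c 565.5 153.0  size 437.5 38.8  long-axis deg 43.2
cyl 1384 z90 0.2015 all c 562.9 -170.7  size 503.5 63.5  long-axis deg -40.7 | top c 583.7 -150.0  size 504.1 62.9  long-axis deg -48.4
plate z 0.10144913642029905 0.03255202431959667
```

Run:
```python
from h import *
c=load('top0.npz');P=cloud(c)
rois=dict(blue=(250,155,290,200,.14),green=(262,255,302,295,.14),thin=(118,262,172,310,.11),spin=(185,232,240,330,.13),bronze=(418,240,460,282,.175),black=(328,235,388,272,.128),gauge=(100,130,155,195,.125),cyl=(392,85,445,145,.2))
for n,(a,b,e,d,zt) in rois.items():
    m=np.zeros(P.shape[:2],np.uint8);m[b:d,a:e]=(abs(P[b:d,a:e,2]-zt)<(.02 if n in('spin','blue','green') else .004))
    if n in('spin',):m[b:d,a:e]&=(P[b:d,a:e,2]>.112)
    m=cv2.morphologyEx(m,cv2.MORPH_OPEN,np.ones((2,2),np.uint8))
    k,l,s,_=cv2.connectedComponentsWithStats(m);i=1+s[1:,4].argmax();p=P[l==i]
    print(n,len(p),'z %.4f'%np.median(p[:,2]),rect(p))
    if n=='spin':
        u,S,V=np.linalg.svd(p[:,:2]-p[:,:2].mean(0),full_matrices=0);print('  pca deg',np.degrees(np.arctan2(V[0,1],V[0,0])))
```

```text
blue 487 z 0.1332 c 532.1 11.7  size 278.7 41.0  long-axis deg 0.4
green 504 z 0.1337 c 426.5 10.3  size 68.9 41.0  long-axis deg -7.8
thin 995 z 0.1100 c 438.4 174.1  size 319.2 68.1  long-axis deg 85.8
spin 1200 z 0.1296 c 425.5 130.6  size 208.7 109.1  long-axis deg 46.2
  pca deg -163.79182874627352
bronze 349 z 0.1749 c 426.9 -318.6  size 61.7 54.9  long-axis deg -18.5
black 863 z 0.1281 c 445.1 -90.3  size 233.2 55.1  long-axis deg -77.3
gauge 403 z 0.1272 c 681.6 303.3  size 73.2 51.7  long-axis deg -86.2
cyl 748 z 0.1999 c 623.8 -198.0  size 628.7 62.6  long-axis deg -48.7
```

```bash
cat > seg.py <<'E'
from h import *
def seg(P,n,roi,zt,tol):
    a,b,e,d=roi
    m=np.zeros(P.shape[:2],np.uint8);m[b:d,a:e]=(abs(P[b:d,a:e,2]-zt)<tol)
    k,l,s,_=cv2.connectedComponentsWithStats(m,connectivity=4);i=1+s[1:,4].argmax();p=P[l==i]
    lo,hi=np.percentile(p,[0,100],0);print(n,len(p),'z %.4f'%np.median(p[:,2]),'lo',lo.round(3),'hi',hi.round(3))
    q=np.ascontiguousarray(p[:,:2]*1000,np.float32);(x,y),(A,B),t=cv2.minAreaRect(q.reshape(-1,1,2))
    if A<B:A,B,t=B,A,t+90
    print('   c %.1f %.1f size %.1f %.1f deg %.1f'%(x,y,A,B,(t+90)%180-90))
    return p
E
python3 - <<'E'
from seg import *
c=load('top0.npz');P=cloud(c);print(cv2.__version__, P.shape,(c['depth']==0).sum())
for n,r,z,t in [('blue',(250,155,290,200),.14,.02),('green',(262,255,302,295),.14,.02),('thin',(118,262,172,310),.11,.004),('spin',(185,232,240,330),.13,.018),('bronze',(418,240,460,282),.175,.005),('black',(328,235,388,272),.128,.005)]:
    p=seg(P,n,r,z,t)
E
```

```text
4.12.0 (420, 560, 3) 936
blue 487 z 0.1348 lo [ 0.612 -0.005  0.12 ] hi [0.664 0.035 0.144]
   c 638.1 14.8 size 51.4 39.9 deg 0.3
green 504 z 0.1354 lo [ 0.411 -0.011  0.121] hi [0.464 0.034 0.144]
   c 437.1 11.4 size 49.3 40.0 deg -8.1
thin 1000 z 0.1100 lo [0.417 0.251 0.106] hi [0.481 0.333 0.114]
   c 449.6 292.8 size 77.3 54.3 deg -79.7
spin 1203 z 0.1298 lo [0.355 0.117 0.112] hi [0.532 0.187 0.136]
   c 441.8 149.8 size 180.3 32.7 deg 15.8
bronze 360 z 0.1750 lo [ 0.399 -0.322  0.17 ] hi [ 0.454 -0.282  0.18 ]
   c 426.9 -302.2 size 50.5 26.2 deg -22.0
black 873 z 0.1282 lo [ 0.44  -0.193  0.123] hi [ 0.481 -0.103  0.133]
   c 460.7 -148.6 size 90.1 40.1 deg -89.3
```

```bash
cat > go.py <<'E'
import sys,numpy as np
from scipy.spatial.transform import Rotation as Ro
from cell import bot
def plan(x,y,z,yaw,N):
    s=bot.observe();R=Ro.from_quat(s['orientation']).as_matrix();p=np.array(s['ee_pos'])*1000
    y0=np.arctan2(R[1,0],R[0,0]);d=(np.radians(yaw)-y0+np.pi)%(2*np.pi)-np.pi
    M=np.zeros((2,2))
    for k in range(N):
        a=y0+d*k/N   # shift taken before the turn; tool y = -left
        M+=[[np.cos(a),np.sin(a)],[np.sin(a),-np.cos(a)]]
    sh=np.linalg.solve(M,np.array([x,y])-p[:2])
    t=R[:,2]
    print('t %.2f pos %s yaw %.2f tilt(x,y) %.4f %.4f w %.1f F %s j %s'%(s['t'],p.round(1),np.degrees(y0),t[0],t[1],s['gripper_width']*1000,np.round(s['ft_force'],1),np.degrees(s['joints']).round(0)))
    print('row x%d: rz %.4f  x %.2f y %.2f z %.2f'%(N,-d/N,*sh,(p[2]-z)/N))
a=sys.argv[1:]
for i in range(0,len(a),5):plan(*map(float,a[i:i+4]),int(a[i+4]))
E
python3 go.py 449.6 292.8 190 100.3 30
```

```text
t 0.10 pos [ 119.5 -510.8  230.6] yaw 13.16 tilt(x,y) -0.0003 0.0014 w 85.2 F [-0.8 -0.5 -0.5] j [-77.   7.  -2.  81.   0.  90.]
row x30: rz -0.0507  x 31.20 y -6.85 z 1.35
```

>>> {"method": "servo_tool", "body": {
  "steps": [0,0,-0.0507,31.2,-6.85,1.0,85,0,0,-0.0507,31.2,-6.85,1.0,85,0,0,-0.0507,31.2,-6.85,1.0,85,0,0,-0.0507,31.2,-6.85,1.0,85,0,0,-0.0507,31.2,-6.85,1.0,85,0,0,-0.0507,31.2,-6.85,1.0,85,0,0,-0.0507,31.2,-6.85,1.0,85,0,0,-0.0507,31.2,-6.85,1.0,85,0,0,-0.0507,31.2,-6.85,1.0,85,0,0,-0.0507,31.2,-6.85,1.0,85],
  "force": 50
}}

```text
t: 0.93
ee_pos: [0.3674, -0.3126, 0.2208]
orientation: [0.932, 0.361, -0.0, -0.0]
ft_force: [1.3, -1.0, 0.3]
gripper_width: 0.0848
grasp_force: 0.0
```

>>> {"method": "servo_tool", "body": {
  "steps": [0,0,-0.0507,31.2,-6.85,1.0,85,0,0,-0.0507,31.2,-6.85,1.0,85,0,0,-0.0507,31.2,-6.85,1.0,85,0,0,-0.0507,31.2,-6.85,1.0,85,0,0,-0.0507,31.2,-6.85,1.0,85,0,0,-0.0507,31.2,-6.85,1.0,85,0,0,-0.0507,31.2,-6.85,1.0,85,0,0,-0.0507,31.2,-6.85,1.0,85,0,0,-0.0507,31.2,-6.85,1.0,85,0,0,-0.0507,31.2,-6.85,1.0,85]
}}

```text
t: 1.77
ee_pos: [0.4867, -0.02, 0.2108]
orientation: [0.812, 0.584, -0.0, -0.0]
ft_force: [0.4, -0.9, -1.2]
gripper_width: 0.0849
grasp_force: 0.0
```

>>> {"method": "servo_tool", "body": {
  "steps": [0,0,-0.0507,31.2,-6.85,1.0,85,0,0,-0.0507,31.2,-6.85,1.0,85,0,0,-0.0507,31.2,-6.85,1.0,85,0,0,-0.0507,31.2,-6.85,1.0,85,0,0,-0.0507,31.2,-6.85,1.0,85,0,0,-0.0507,31.2,-6.85,1.0,85,0,0,-0.0507,31.2,-6.85,1.0,85,0,0,-0.0507,31.2,-6.85,1.0,85,0,0,-0.0507,31.2,-6.85,1.0,85,0,0,-0.0507,31.2,-6.85,1.0,85]
}}

```text
t: 2.6
ee_pos: [0.449, 0.2938, 0.2007]
orientation: [0.64, 0.769, -0.0, -0.0]
ft_force: [1.4, -0.1, 0.9]
gripper_width: 0.0846
grasp_force: 0.0
```

```bash
python3 go.py 449.6 292.8 190 100.3 1
python3 - <<'E'
from cell import bot
import cv2,numpy as np
c=bot.camera('wrist');cv2.imwrite('pics/w1.png',c['color'][:,:,::-1]);np.savez('w1.npz',**c)
from seg import *
P=cloud(c);seg(P,'thin',(0,0,560,420),.11,.004)
E
```

```text
t 2.60 pos [449.  293.8 200.7] yaw 100.46 tilt(x,y) -0.0006 -0.0004 w 84.6 F [ 1.4 -0.1  0.9] j [ 33.   9.  -5.  77.  -0. 113.]
row x1: rz 0.0027  x -1.08 y 0.46 z 10.74
thin 7163 z 0.1085 lo [0.416 0.25  0.106] hi [0.481 0.334 0.111]
   c 448.8 292.3 size 76.1 54.2 deg -79.8
```

>>> {"method": "servo_tool", "body": {
  "steps": [0,0,0.002,-1.3,0,20,72,0,0,0,0,0,20,72,0,0,0,0,0,20,72,0,0,0,0,0,20,72,0,0,0,0,0,12,72,0,0,0,0,0,6,72,0,0,0,0,0,4,72,0,0,0,0,0,0,72,0,0,0,0,0,0,72,0,0,0,0,0,0,72]
}}

```text
t: 3.48
ee_pos: [0.4504, 0.2914, 0.1003]
orientation: [0.641, 0.767, 0.001, 0.0]
ft_force: [-0.8, 0.3, -0.1]
gripper_width: 0.0721
grasp_force: 0.0
```

>>> {"method": "servo_tool", "body": {
  "steps": [0,0,0,0,0,0.5,62,0,0,0,0,0,0,55,0,0,0,0,0,0,45,0,0,0,0,0,0,45,0,0,0,0,0,0,45,0,0,0,0,0,0,45,0,0,0,0,0,0,45,0,0,0,0,0,0,45,0,0,0,0,0,0,45,0,0,0,0,0,0,45]
}}

```text
t: 4.32
ee_pos: [0.4498, 0.2912, 0.0998]
orientation: [0.641, 0.767, 0.0, -0.0]
ft_force: [-1.6, -1.0, 5.6]
gripper_width: 0.0523
grasp_force: 52.6
```

```bash
python3 go.py 449.6 292.8 190 100.3 1
python3 - <<'E'
from cell import bot
import cv2,numpy as np
c=bot.camera('wrist');cv2.imwrite('pics/w2.png',c['color'][:,:,::-1])
E
```

```text
t 4.32 pos [449.8 291.2  99.8] yaw 100.20 tilt(x,y) 0.0005 0.0008 w 52.3 F [-1.6 -1.   5.6] j [ 33.  10. -15.  64.   0. 113.]
row x1: rz -0.0017  x 1.61 y 0.05 z -90.19
```

View pics/w2.png

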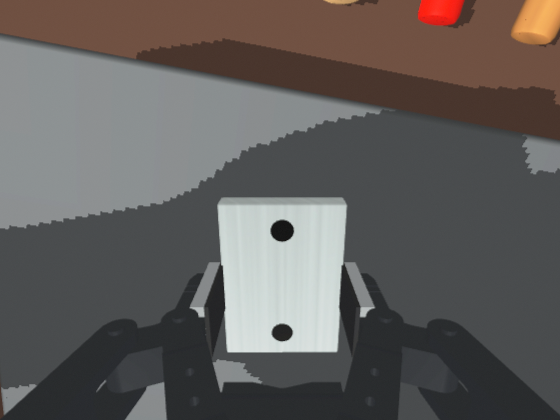

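The plate is gripped squarely between the pads (columns 222–345). I'll carry it in an L-shaped path to stay clear of the gauge.

>>> {"method": "servo_tool", "body": {
  "steps": [0,0,0,0,0,-8,45,0,0,0,0,0,-18,45,0,0,0,0,0,-20,45,0,0,0,0,0,-18,45,0,0,0,-25.9,-4.66,0,45,0,0,0,-25.9,-4.66,0,45,0,0,0,-25.9,-4.66,0,45,0,0,0,-25.9,-4.66,0,45,0,0,0,-25.9,-4.66,0,45,0,0,0,-25.9,-4.66,0,45]
}}

```text
t: 5.2
ee_pos: [0.4495, 0.1319, 0.1629]
orientation: [0.641, 0.767, -0.0, 0.0]
ft_force: [1.0, -0.0, -2.2]
gripper_width: 0.052
grasp_force: 53.7
```

```bash
python3 go.py 638 133.5 125 90.3 10
```

```text
t 5.20 pos [449.5 131.9 162.9] yaw 100.21 tilt(x,y) -0.0002 -0.0003 w 52.0 F [ 1.  -0.  -2.2] j [ 16.   2. -17.  71.  -0.  96.]
row x10: rz 0.0173  x -1.73 y 18.79 z 3.79
```

>>> {"method": "servo_tool", "body": {
  "steps": [0,0,0.0173,-1.73,18.8,0,45,0,0,0.0173,-1.73,18.8,0,45,0,0,0.0173,-1.73,18.8,0,45,0,0,0.0173,-1.73,18.8,0,45,0,0,0.0173,-1.73,18.8,5,45,0,0,0.0173,-1.73,18.8,7,45,0,0,0.0173,-1.73,18.8,7,45,0,0,0.0173,-1.73,18.8,7,45,0,0,0.0173,-1.73,18.8,7,45,0,0,0.0173,-1.73,18.8,5,45]
}}

```text
t: 6.03
ee_pos: [0.6389, 0.1346, 0.1237]
orientation: [0.706, 0.709, -0.001, -0.0]
ft_force: [0.6, -0.1, -3.2]
gripper_width: 0.0521
grasp_force: 53.7
```

```bash
python3 - <<'E'
from cell import bot
from seg import *
c=bot.camera('wrist');cv2.imwrite('pics/w3.png',c['color'][:,:,::-1]);np.savez('w3.npz',**c)
P=cloud(c);seg(P,'blue?',(0,0,560,420),.140,.004)
E
python3 go.py 638 133.5 100 90.3 1
```

```text
blue? 454 z 0.1401 lo [0.599 0.123 0.136] hi [0.613 0.146 0.144]
   c 611.5 136.2 size 22.5 14.0 deg -51.6
t 6.08 pos [641.8 134.1 122.2] yaw 90.15 tilt(x,y) -0.0001 -0.0010 w 51.9 F [ 4.5  0.2 -3.7] j [ 12.  22.   4.  71.  -0. 102.]
row x1: rz -0.0027  x -0.62 y -3.81 z 22.25
```

View pics/w3.png

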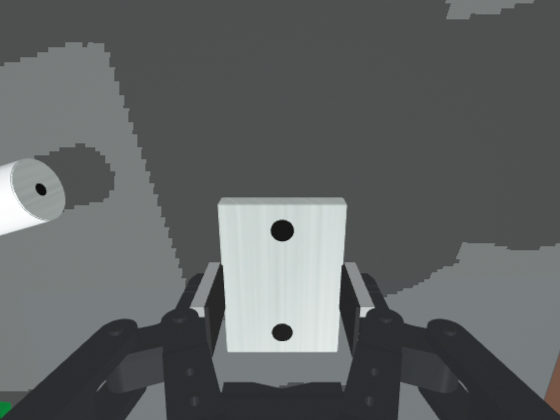

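The plate is still held well. The wrist camera faces away from the blue block, with the spindle end visible at (40,190). Lowering now.

>>> {"method": "servo_tool", "body": {
  "steps": [0,0,-0.002,-0.6,-3.5,5,45,0,0,0,0,0,5,45,0,0,0,0,0,4,45,0,0,0,0,0,3,45,0,0,0,0,0,2,45,0,0,0,0,0,1,45,0,0,0,0,0,0.5,45,0,0,0,0,0,0,45,0,0,0,0,0,0,45,0,0,0,0,0,0,45]
}}

```text
t: 6.92
ee_pos: [0.635, 0.1342, 0.1046]
orientation: [0.705, 0.71, 0.0, 0.0]
ft_force: [-0.2, 0.6, -3.0]
gripper_width: 0.052
grasp_force: 53.9
```

```bash
python3 go.py 638 133.5 100 90.3 1
```

```text
t 6.92 pos [635.  134.2 104.6] yaw 90.40 tilt(x,y) 0.0004 0.0001 w 52.0 F [-0.2  0.6 -3. ] j [ 12.  22.   1.  69.  -0. 102.]
row x1: rz 0.0018  x -0.68 y 2.99 z 4.57
```

>>> {"method": "servo_tool", "body": {
  "steps": [0,0,0.001,-0.6,3,1,45,0,0,0,0,0,1,45,0,0,0,0,0,1,45,0,0,0,0,0,0.7,45,0,0,0,0,0,0.5,45,0,0,0,0,0,0,45,0,0,0,0,0,0,45,0,0,0,0,0,0,45,0,0,0,0,0,0,45,0,0,0,0,0,0,45]
}}

```text
t: 7.75
ee_pos: [0.6379, 0.1336, 0.1001]
orientation: [0.705, 0.709, 0.0, 0.0]
ft_force: [0.6, 0.4, -2.5]
gripper_width: 0.0522
grasp_force: 53.9
```

```bash
python3 go.py 638 133.5 100 90.3 1;python3 go.py 638 133.5 100 90.3 1
```

```text
t 7.75 pos [637.9 133.6 100.1] yaw 90.35 tilt(x,y) 0.0000 0.0000 w 52.2 F [ 0.6  0.4 -2.5] j [ 12.  22.   1.  69.  -0. 101.]
row x1: rz 0.0008  x -0.05 y 0.08 z 0.11
t 7.75 pos [637.9 133.6 100.1] yaw 90.35 tilt(x,y) 0.0000 0.0000 w 52.2 F [ 0.6  0.4 -2.5] j [ 12.  22.   1.  69.  -0. 101.]
row x1: rz 0.0008  x -0.05 y 0.08 z 0.11
```

>>> {"method": "servo_tool", "body": {
  "steps": [0,0,0,0,0,0.3,45,0,0,0,0,0,0.3,45,0,0,0,0,0,0,54,0,0,0,0,0,0,62,0,0,0,0,0,0,70,0,0,0,0,0,0,72,0,0,0,0,0,-2,72,0,0,0,0,0,-5,72,0,0,0,0,0,-15,72,0,0,0,0,0,-30,72]
}}

```text
t: 8.58
ee_pos: [0.6361, 0.1332, 0.1488]
orientation: [0.705, 0.709, -0.003, -0.002]
ft_force: [-0.1, -0.2, -0.5]
gripper_width: 0.0718
grasp_force: 0.0
```

```bash
python3 go.py 437.1 11.4 200 81.9 10
```

```text
t 8.58 pos [636.1 133.2 148.8] yaw 90.35 tilt(x,y) -0.0061 -0.0013 w 71.8 F [-0.1 -0.2 -0.5] j [ 12.  22.   6.  75.   0. 101.]
row x10: rz 0.0147  x -13.37 y -19.15 z -5.12
```

>>> {"method": "servo_tool", "body": {
  "steps": [0,0,0.0147,-13.4,-19.1,-12,78,0,0,0.0147,-13.4,-19.1,-12,78,0,0,0.0147,-13.4,-19.1,-8,78,0,0,0.0147,-13.4,-19.1,-6,78,0,0,0.0147,-13.4,-19.1,-5,78,0,0,0.0147,-13.4,-19.1,-2,78,0,0,0.0147,-13.4,-19.1,0,78,0,0,0.0147,-13.4,-19.1,0,78,0,0,0.0147,-13.4,-19.1,0,78,0,0,0.0147,-13.4,-19.1,0,78]
}}

```text
t: 9.42
ee_pos: [0.4385, 0.0109, 0.1972]
orientation: [0.755, 0.655, 0.0, 0.0]
ft_force: [0.1, -0.9, 0.1]
gripper_width: 0.078
grasp_force: 0.0
```

```bash
python3 - <<'E'
from cell import bot
from seg import *
c=bot.camera('top');cv2.imwrite('pics/t2.png',c['color'][:,:,::-1]);np.savez('t2.npz',**c)
P=cloud(c);seg(P,'thin',(170,150,250,220),.11,.004);seg(P,'blue',(250,155,290,200),.14,.02)
c=bot.camera('wrist');cv2.imwrite('pics/w4.png',c['color'][:,:,::-1])
P=cloud(c);seg(P,'green',(0,0,560,420),.136,.018)
E
python3 go.py 437.1 11.4 115 81.9 1
```

```text
thin 689 z 0.1100 lo [0.612 0.098 0.106] hi [0.667 0.174 0.114]
   c 639.2 135.7 size 76.3 54.5 deg -89.2
blue 384 z 0.1331 lo [ 0.619 -0.005  0.121] hi [0.663 0.035 0.143]
   c 641.4 14.7 size 43.3 40.0 deg 1.0
green 4904 z 0.1333 lo [ 0.409 -0.013  0.118] hi [0.463 0.034 0.14 ]
   c 435.9 10.8 size 50.1 41.0 deg -8.7
t 9.52 pos [437.1  10.4 197.6] yaw 81.82 tilt(x,y) 0.0007 -0.0003 w 77.9 F [ 0.1  0.2 -0.2] j [  1.  -2. -16.  76.  -0. 100.]
row x1: rz -0.0014  x 1.03 y -0.12 z 82.62
```

View pics/t2.png

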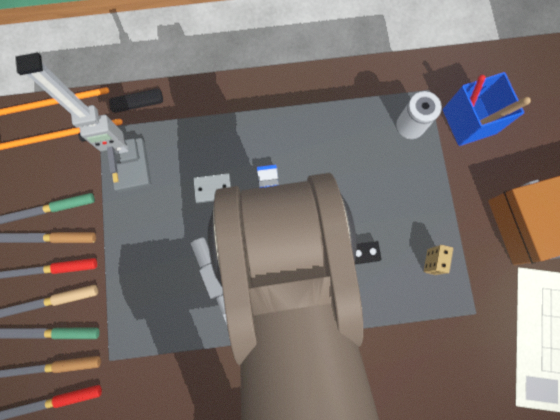

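The plate lies at (212,188) beside the blue block (267,173), in line with it. Now the green block.

>>> {"method": "servo_tool", "body": {
  "steps": [0,0,0.003,0.6,-0.5,16,74,0,0,0,0,0,18,74,0,0,0,0,0,18,74,0,0,0,0,0,18,74,0,0,0,0,0,12,74,0,0,0,0,0,6,74,0,0,0,0,0,2,74,0,0,0,0,0,0,64,0,0,0,0,0,0,54,0,0,0,0,0,0,40]
}}

```text
t: 10.35
ee_pos: [0.439, 0.0122, 0.1076]
orientation: [0.756, 0.654, 0.0, 0.0]
ft_force: [-0.7, -0.7, -4.4]
gripper_width: 0.0494
grasp_force: 53.1
```

>>> {"method": "servo_tool", "body": {
  "steps": [0,0,0,0,0,0,40,0,0,0,0,0,0,40,0,0,0,0,0,0,40,0,0,0,0,0,0,40,0,0,0,0,0,0,40,0,0,0,0,0,-5,40,0,0,0,0,0,-15,40,0,0,0,0,0,-20,40,0,0,0,0,0,-20,40,0,0,0,0,0,0,40]
}}

```text
t: 11.18
ee_pos: [0.441, 0.012, 0.1699]
orientation: [0.756, 0.654, 0.002, 0.002]
ft_force: [1.2, 0.5, -4.6]
gripper_width: 0.0491
grasp_force: 53.6
```

```bash
python3 go.py 638.2 134.7 167 90.5 20
python3 - <<'E'
from cell import bot
from seg import *
c=bot.camera('wrist');cv2.imwrite('pics/w5.png',c['color'][:,:,::-1]);np.savez('w5.npz',**c)
E
```

```text
t 11.18 pos [441.   12.  169.9] yaw 81.75 tilt(x,y) 0.0055 0.0000 w 49.1 F [ 1.2  0.5 -4.6] j [  2.  -2. -19.  72.  -0. 100.]
row x20: rz -0.0076  x 6.83 y 9.41 z 0.15
```

View pics/w5.png

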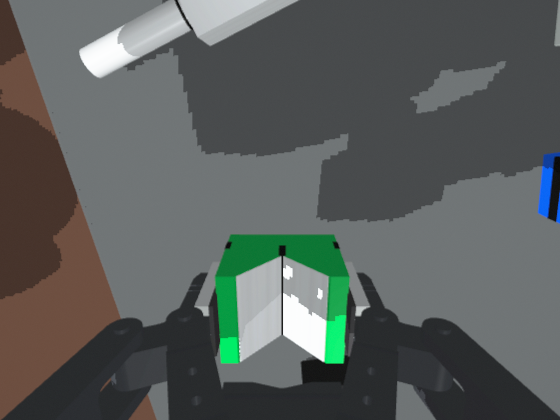

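The green block is held squarely with its groove along tool x. Carrying it over.

>>> {"method": "servo_tool", "body": {
  "steps": [0,0,-0.0076,6.85,9.4,0,40,0,0,-0.0076,6.85,9.4,0,40,0,0,-0.0076,6.85,9.4,0,40,0,0,-0.0076,6.85,9.4,0,40,0,0,-0.0076,6.85,9.4,0,40,0,0,-0.0076,6.85,9.4,0,40,0,0,-0.0076,6.85,9.4,0,40,0,0,-0.0076,6.85,9.4,0,40,0,0,-0.0076,6.85,9.4,0,40,0,0,-0.0076,6.85,9.4,0,40]
}}

```text
t: 12.07
ee_pos: [0.5409, 0.0705, 0.1664]
orientation: [0.73, 0.683, -0.0, -0.0]
ft_force: [0.2, -0.0, -4.7]
gripper_width: 0.0495
grasp_force: 53.4
```

>>> {"method": "servo_tool", "body": {
  "steps": [0,0,-0.0076,8.5,11.7,0,40,0,0,-0.0076,8.5,11.7,0,40,0,0,-0.0076,8.5,11.7,0,40,0,0,-0.0076,8.5,11.7,2,40,0,0,-0.0076,8.5,11.7,3,40,0,0,-0.0076,8.5,11.7,3,40,0,0,-0.0076,8.5,11.7,3,40,0,0,-0.0076,8.5,11.7,3,40,0,0,-0.016,0,0,2,40,0,0,0,0,0,0,40]
}}

```text
t: 12.9
ee_pos: [0.6366, 0.1345, 0.1492]
orientation: [0.703, 0.711, -0.001, -0.0]
ft_force: [-0.6, -0.6, -5.3]
gripper_width: 0.0492
grasp_force: 53.7
```

```bash
python3 go.py 638 135 120 90.5 1
```

```text
t 12.90 pos [636.6 134.5 149.2] yaw 90.59 tilt(x,y) -0.0017 -0.0004 w 49.2 F [-0.6 -0.6 -5.3] j [ 12.  22.   6.  74.  -0. 101.]
row x1: rz 0.0016  x 0.51 y 1.43 z 29.18
```

>>> {"method": "servo_tool", "body": {
  "steps": [0,0,0.001,0.5,1.0,5,40,0,0,0,0,0,6,40,0,0,0,0,0,6,40,0,0,0,0,0,5,40,0,0,0,0,0,4,40,0,0,0,0,0,2,40,0,0,0,0,0,1,40,0,0,0,0,0,0,40,0,0,0,0,0,0,40,0,0,0,0,0,0,40]
}}

```text
t: 13.73
ee_pos: [0.6374, 0.1344, 0.1219]
orientation: [0.704, 0.71, 0.0, 0.0]
ft_force: [-0.3, 0.9, -4.7]
gripper_width: 0.0493
grasp_force: 53.9
```

```bash
python3 go.py 638 135 117.5 90.5 1
```

```text
t 13.73 pos [637.4 134.4 121.9] yaw 90.44 tilt(x,y) 0.0006 0.0001 w 49.3 F [-0.3  0.9 -4.7] j [ 12.  22.   3.  71.   0. 101.]
row x1: rz -0.0010  x 0.59 y 0.63 z 4.37
```

>>> {"method": "servo_tool", "body": {
  "steps": [0,0,0,0.5,0.5,1,40,0,0,0,0,0,1,40,0,0,0,0,0,0.7,40,0,0,0,0,0,0.5,40,0,0,0,0,0,0.4,40,0,0,0,0,0,0.3,40,0,0,0,0,0,0,40,0,0,0,0,0,0,40,0,0,0,0,0,0,40,0,0,0,0,0,0,40]
}}

```text
t: 14.57
ee_pos: [0.6377, 0.1349, 0.1176]
orientation: [0.704, 0.71, -0.0, 0.0]
ft_force: [-0.4, -0.5, -4.4]
gripper_width: 0.0492
grasp_force: 54.1
```

Still carrying the weight, so I'll lower a little more, release and rise.

>>> {"method": "servo_tool", "body": {
  "steps": [0,0,0,0,0,0.3,40,0,0,0,0,0,0.3,40,0,0,0,0,0,0.3,40,0,0,0,0,0,0,40,0,0,0,0,0,0,40,0,0,0,0,0,0,40,0,0,0,0,0,0,40,0,0,0,0,0,0,40,0,0,0,0,0,0,40,0,0,0,0,0,0,40]
}}

```text
t: 15.4
ee_pos: [0.6377, 0.1349, 0.1176]
orientation: [0.704, 0.71, 0.0, 0.0]
ft_force: [-2.9, -1.3, 6.2]
gripper_width: 0.0495
grasp_force: 55.1
```

Contact. Open and rise.

>>> {"method": "servo_tool", "body": {
  "steps": [0,0,0,0,0,0,50,0,0,0,0,0,0,58,0,0,0,0,0,0,68,0,0,0,0,0,0,72,0,0,0,0,0,-3,74,0,0,0,0,0,-8,74,0,0,0,0,0,-15,74,0,0,0,0,0,-25,74,0,0,0,0,0,-30,74,0,0,0,0,0,-10,74]
}}

```text
t: 16.23
ee_pos: [0.6389, 0.1351, 0.2129]
orientation: [0.704, 0.71, 0.002, 0.002]
ft_force: [-0.6, -0.8, 1.3]
gripper_width: 0.0737
grasp_force: 0.0
```

```bash
python3 go.py 457.2 154.2 200 195.8 20
python3 - <<'E'
from cell import bot
from seg import *
c=bot.camera('wrist');P=cloud(c);p=seg(P,'green',(0,0,560,420),.136,.018)
E
```

```text
t 16.23 pos [638.9 135.1 212.9] yaw 90.45 tilt(x,y) 0.0059 0.0012 w 73.7 F [-0.6 -0.8  1.3] j [ 12.  21.  13.  82.  -0. 101.]
row x20: rz -0.0919  x 8.80 y -5.83 z 0.65
green 5670 z 0.1286 lo [0.441 0.133 0.118] hi [0.531 0.188 0.133]
   c 482.4 161.1 size 95.4 32.1 deg 16.6
```

>>> {"method": "servo_tool", "body": {
  "steps": [0,0,0,3.4,-30.3,0,74,0,0,0,3.4,-30.3,0,74,0,0,0,3.4,-30.3,0,74,0,0,0,3.4,-30.3,0,74,0,0,0,3.4,-30.3,0,74,0,0,0,3.4,-30.3,0,74,0,0,-0.115,0,0,0,74,0,0,-0.115,0,0,0,74,0,0,-0.115,0,0,0,74,0,0,-0.115,0,0,0,74]
}}

```text
t: 17.12
ee_pos: [0.4553, 0.1538, 0.2073]
orientation: [0.521, 0.853, -0.0, -0.0]
ft_force: [-0.2, 1.2, -0.7]
gripper_width: 0.0742
grasp_force: 0.0
```

>>> {"method": "servo_tool", "body": {
  "steps": [0,0,-0.115,0,0,0,68,0,0,-0.115,0,0,0,68,0,0,-0.115,0,0,0,68,0,0,-0.115,0,0,0,68,0,0,-0.115,0,0,0,68,0,0,-0.115,0,0,0,68,0,0,-0.115,0,0,0,68,0,0,-0.115,0,0,0,68,0,0,-0.115,0,0,0,68,0,0,-0.115,0,0,0,68]
}}

```text
t: 17.95
ee_pos: [0.4555, 0.1538, 0.207]
orientation: [-0.026, 1.0, -0.0, -0.0]
ft_force: [0.3, -0.0, -0.3]
gripper_width: 0.068
grasp_force: 0.0
```

```bash
python3 go.py 457.2 154.2 200 195.8 2
python3 - <<'E'
from cell import bot
from seg import *
c=bot.camera('wrist');P=cloud(c);np.savez('w6.npz',**c);cv2.imwrite('pics/w6.png',c['color'][:,:,::-1]);seg(P,'spin',(0,0,560,420),.13,.018)
c=bot.camera('top');P=cloud(c);np.savez('t3.npz',**c);cv2.imwrite('pics/t3.png',c['color'][:,:,::-1]);seg(P,'green',(180,155,250,220),.14,.015)
E
```

```text
t 17.95 pos [455.5 153.8 207. ] yaw -176.98 tilt(x,y) -0.0006 -0.0002 w 68.0 F [ 0.3 -0.  -0.3] j [ 19.   3. -10.  77.  -0.  16.]
row x2: rz -0.1116  x -0.85 y 0.12 z 3.51
spin 9210 z 0.1292 lo [0.353 0.116 0.112] hi [0.531 0.188 0.133]
   c 441.0 148.4 size 180.3 32.2 deg 16.4
green 538 z 0.1438 lo [0.613 0.113 0.125] hi [0.664 0.154 0.154]
   c 638.5 133.7 size 51.1 40.6 deg 0.4
```

View pics/w6.png

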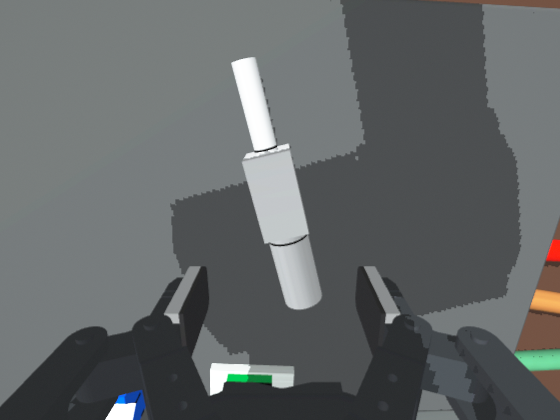

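View pics/t3.png

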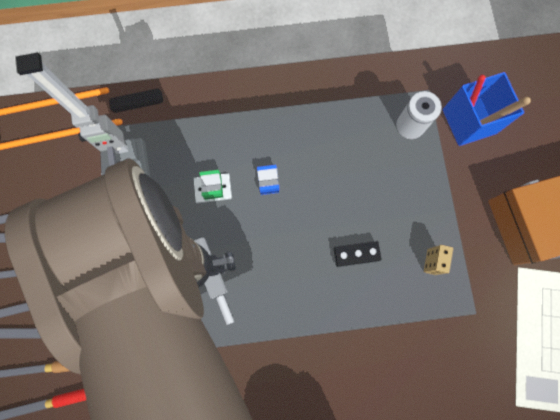

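The green block stands on the plate at (212,184) in line with the blue one. The spindle lies as measured, at 16.1°. Now the spindle grasp.

>>> {"method": "servo_tool", "body": {
  "steps": [0,0,-0.114,0,0,8,64,0,0,-0.114,0,0,16,64,0,0,0,-1.2,-0.6,20,64,0,0,0,0,0,20,64,0,0,0,0,0,18,64,0,0,0,0,0,12,64,0,0,0,0,0,6,64,0,0,0,0,0,2,64,0,0,0,0,0,0,64,0,0,0,0,0,0,64],
  "force": 70
}}

```text
t: 18.88
ee_pos: [0.4575, 0.1537, 0.1064]
orientation: [-0.137, 0.991, 0.0, 0.0]
ft_force: [0.2, -0.4, -0.2]
gripper_width: 0.0638
grasp_force: 0.0
```

```bash
python3 go.py 456.8 153.5 104 196.1 1
```

```text
t 18.88 pos [457.5 153.7 106.4] yaw -164.30 tilt(x,y) 0.0010 0.0003 w 63.8 F [ 0.2 -0.4 -0.2] j [ 19.   4. -21.  64.  -0.   3.]
row x1: rz -0.0069  x 0.71 y -0.05 z 2.40
```

>>> {"method": "servo_tool", "body": {
  "steps": [0,0,-0.006,0.7,0,2,56,0,0,0,0,0,0,48,0,0,0,0,0,0,40,0,0,0,0,0,0,34,0,0,0,0,0,0,25,0,0,0,0,0,0,20,0,0,0,0,0,0,20,0,0,0,0,0,0,20,0,0,0,0,0,0,20,0,0,0,0,0,0,20]
}}

```text
t: 19.72
ee_pos: [0.4566, 0.1538, 0.1043]
orientation: [-0.14, 0.99, 0.0, 0.0]
ft_force: [-1.7, 1.3, 5.1]
gripper_width: 0.0309
grasp_force: 70.9
```

>>> {"method": "servo_tool", "body": {
  "steps": [0,0,0,0,0,-3,20,0,0,0,0,0,-8,20,0,0,0,0,0,-16,20,0,0,0,0,0,-20,20,0,0,0,0,0,-20,20,0,0,0,0,0,-20,20,0,0,0,0,0,-10,20,0,0,0,0,0,-3,20,0,0,0,0,0,0,20,0,0,0,0,0,0,20]
}}

```text
t: 20.55
ee_pos: [0.4559, 0.1532, 0.2024]
orientation: [-0.14, 0.99, -0.0, -0.001]
ft_force: [-0.7, 0.5, -7.0]
gripper_width: 0.0314
grasp_force: 70.5
```

```bash
python3 go.py 638 58.5 200 90.4 20
python3 - <<'E'
from cell import bot
from seg import *
s=bot.observe();print(s['ft_force'],s['moment'])
c=bot.camera('wrist');P=cloud(c);np.savez('w7.npz',**c);cv2.imwrite('pics/w7.png',c['color'][:,:,::-1]);p=seg(P,'spin',(0,0,560,420),.20,.04)
E
```

```text
t 20.55 pos [455.9 153.2 202.4] yaw -163.90 tilt(x,y) -0.0019 -0.0008 w 31.4 F [-0.7  0.5 -7. ] j [ 19.   3. -11.  77.  -0.   2.]
row x20: rz 0.0922  x -11.79 y 1.37 z 0.12
[-0.66902758  0.48373784 -6.98530035] [ 0.01380037  0.02835272 -0.00793578]
spin 26005 z 0.2279 lo [0.352 0.115 0.196] hi [0.507 0.18  0.24 ]
   c 428.7 149.1 size 156.3 57.1 deg 4.1
```

View pics/w7.png

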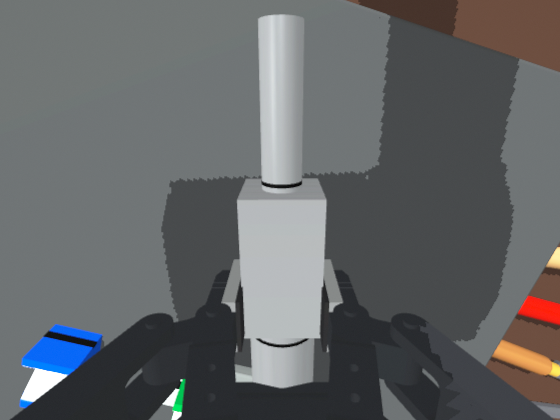

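The spindle is held level on its square (square 238–325, rows 180–340). Swinging it over.

>>> {"method": "servo_tool", "body": {
  "steps": [0,0,0.0922,-11.8,1.37,0,20,0,0,0.0922,-11.8,1.37,0,20,0,0,0.0922,-11.8,1.37,0,20,0,0,0.0922,-11.8,1.37,0,20,0,0,0.0922,-11.8,1.37,0,20,0,0,0.0922,-11.8,1.37,0,20,0,0,0.0922,-11.8,1.37,0,20,0,0,0.0922,-11.8,1.37,0,20,0,0,0.0922,-11.8,1.37,0,20,0,0,0.0922,-11.8,1.37,0,20]
}}

```text
t: 21.43
ee_pos: [0.571, 0.1511, 0.2017]
orientation: [0.317, 0.948, -0.001, -0.001]
ft_force: [-0.4, -0.4, -7.6]
gripper_width: 0.0307
grasp_force: 70.3
```

>>> {"method": "servo_tool", "body": {
  "steps": [0,0,0.0922,-11.8,1.37,0,20,0,0,0.0922,-11.8,1.37,0,20,0,0,0.0922,-11.8,1.37,0,20,0,0,0.0922,-11.8,1.37,0,20,0,0,0.0922,-11.8,1.37,0,20,0,0,0.0922,-11.8,1.37,0,20,0,0,0.0922,-11.8,1.37,0,20,0,0,0.0922,-11.8,1.37,0,20,0,0,0.0922,-11.8,1.37,0,20,0,0,0.0922,-11.8,1.37,0,20]
}}

```text
t: 22.27
ee_pos: [0.6384, 0.0581, 0.2015]
orientation: [0.706, 0.708, -0.001, -0.001]
ft_force: [-0.3, -0.2, -7.2]
gripper_width: 0.0304
grasp_force: 70.3
```

>>> {"method": "servo_tool", "body": {
  "steps": [0,0,0,0,0,3,20,0,0,0,0,0,4,20,0,0,0,0,0,4,20,0,0,0,0,0,4,20,0,0,0,0,0,4,20,0,0,0,0,0,2,20,0,0,0,0,0,0,20,0,0,0,0,0,0,20,0,0,0,0,0,0,20,0,0,0,0,0,0,20]
}}

```text
t: 23.1
ee_pos: [0.6388, 0.0588, 0.1831]
orientation: [0.704, 0.71, 0.0, 0.0]
ft_force: [0.4, 0.7, -7.5]
gripper_width: 0.0306
grasp_force: 70.3
```

```bash
python3 go.py 637.5 58.3 150 90.35 1
python3 - <<'E'
from cell import bot
from seg import *
c=bot.camera('top');P=cloud(c);np.savez('t4.npz',**c);im=c['color'][100:250,140:340,::-1];cv2.imwrite('pics/t4.png',cv2.resize(im,None,fx=4,fy=4))
c=bot.camera('side');np.savez('s4.npz',**c);cv2.imwrite('pics/s4.png',cv2.resize(c['color'][130:330,130:400,::-1],None,fx=2.9,fy=2.9))
E
```

```text
t 23.10 pos [638.8  58.8 183.1] yaw 90.46 tilt(x,y) 0.0007 0.0001 w 30.6 F [ 0.4  0.7 -7.5] j [ 5. 20.  8. 78.  0. 95.]
row x1: rz 0.0019  x -0.48 y -1.31 z 33.11
```

View pics/s4.png

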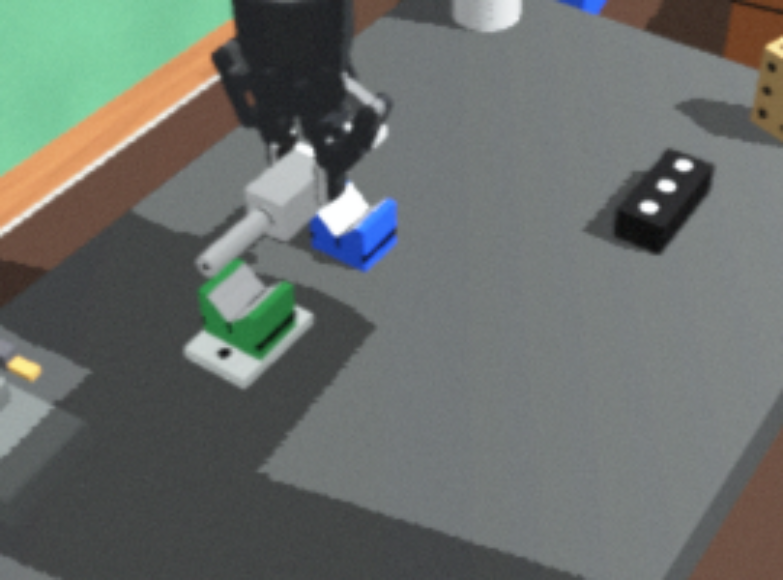

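The spindle hangs above both grooves, thick end over the blue block. Descending in stages.

>>> {"method": "servo_tool", "body": {
  "steps": [0,0,0.001,-0.4,-0.8,4,20,0,0,0,0,0,6,20,0,0,0,0,0,7,20,0,0,0,0,0,7,20,0,0,0,0,0,7,20,0,0,0,0,0,6,20,0,0,0,0,0,4,20,0,0,0,0,0,2,20,0,0,0,0,0,0,20,0,0,0,0,0,0,20]
}}

```text
t: 24.03
ee_pos: [0.6379, 0.0583, 0.1398]
orientation: [0.705, 0.71, 0.0, 0.0]
ft_force: [0.1, 0.7, -7.6]
gripper_width: 0.0307
grasp_force: 70.3
```

```bash
python3 go.py 637.5 58.3 131.5 90.35 1
python3 - <<'E'
from cell import bot
from seg import *
c=bot.camera('side');np.savez('s5.npz',**c);cv2.imwrite('pics/s5.png',cv2.resize(c['color'][160:270,180:290,::-1],None,fx=5,fy=5,interpolation=cv2.INTER_CUBIC))
E
```

```text
t 24.03 pos [637.9  58.3 139.8] yaw 90.39 tilt(x,y) 0.0002 0.0000 w 30.7 F [ 0.1  0.7 -7.6] j [ 5. 20.  3. 73.  0. 95.]
row x1: rz 0.0007  x -0.01 y -0.40 z 8.32
```

View pics/s5.png

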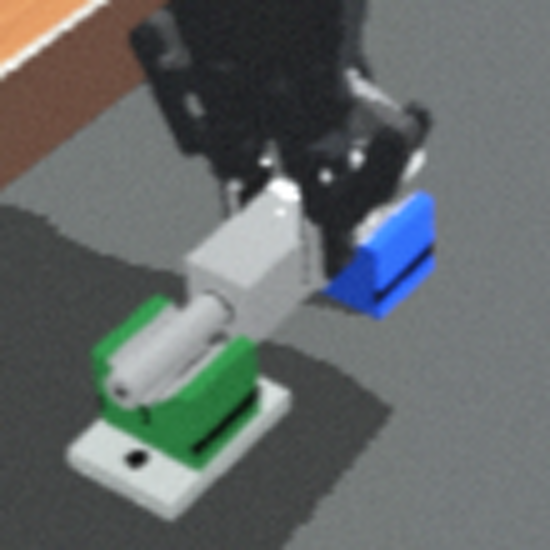

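The thin end sits in the middle of the green groove (about (170,350)). Going down slowly.

>>> {"method": "servo_tool", "body": {
  "steps": [0,0,0,0,0,1,20,0,0,0,0,0,1,20,0,0,0,0,0,1,20,0,0,0,0,0,1,20,0,0,0,0,0,1,20,0,0,0,0,0,0.7,20,0,0,0,0,0,0.5,20,0,0,0,0,0,0,20,0,0,0,0,0,0,20,0,0,0,0,0,0,20]
}}

```text
t: 24.92
ee_pos: [0.6379, 0.0583, 0.1335]
orientation: [0.705, 0.71, 0.0, 0.0]
ft_force: [0.1, -0.0, -7.8]
gripper_width: 0.0309
grasp_force: 70.3
```

>>> {"method": "servo_tool", "body": {
  "steps": [0,0,0,0,0,0.3,20,0,0,0,0,0,0.3,20,0,0,0,0,0,0.3,20,0,0,0,0,0,0.3,20,0,0,0,0,0,0,20,0,0,0,0,0,0,20,0,0,0,0,0,0,20,0,0,0,0,0,0,20,0,0,0,0,0,0,20,0,0,0,0,0,0,20]
}}

```text
t: 25.75
ee_pos: [0.6379, 0.0583, 0.1326]
orientation: [0.705, 0.709, 0.0, 0.0]
ft_force: [-2.4, 0.6, -3.6]
gripper_width: 0.0308
grasp_force: 70.8
```

>>> {"method": "servo_tool", "body": {
  "steps": [0,0,0,0,-0.3,0,20,0,0,0,0,0,0.2,20,0,0,0,0,0,0.2,20,0,0,0,0,0,0.2,20,0,0,0,0,0,0,20,0,0,0,0,0,0,20,0,0,0,0,0,0,20,0,0,0,0,0,0,20,0,0,0,0,0,0,20,0,0,0,0,0,0,20]
}}

```text
t: 26.58
ee_pos: [0.6378, 0.0583, 0.1324]
orientation: [0.705, 0.709, 0.0, 0.0]
ft_force: [-2.1, 0.4, 5.2]
gripper_width: 0.0307
grasp_force: 71.8
```

Seated. Opening slowly and rising.

>>> {"method": "servo_tool", "body": {
  "steps": [0,0,0,0,0,0,31,0,0,0,0,0,0,33,0,0,0,0,0,0,36,0,0,0,0,0,0,42,0,0,0,0,0,0,50,0,0,0,0,0,0,56,0,0,0,0,0,-4,60,0,0,0,0,0,-15,60,0,0,0,0,0,-30,60,0,0,0,0,0,-40,60]
}}

```text
t: 27.42
ee_pos: [0.6361, 0.0581, 0.2189]
orientation: [0.705, 0.71, -0.002, -0.002]
ft_force: [0.9, 0.5, -0.2]
gripper_width: 0.0602
grasp_force: 0.0
```

```bash
python3 go.py 426.9 -302.2 225 68.2 20
```

```text
t 27.42 pos [636.1  58.1 218.9] yaw 90.39 tilt(x,y) -0.0056 -0.0005 w 60.2 F [ 0.9  0.5 -0.2] j [ 5. 20. 13. 83.  0. 95.]
row x20: rz 0.0194  x -19.70 y -7.16 z -0.31
```

>>> {"method": "servo_tool", "body": {
  "steps": [0,0,0.0194,-19.7,-7.15,-1.5,78,0,0,0.0194,-19.7,-7.15,-1.5,78,0,0,0.0194,-19.7,-7.15,-1.5,78,0,0,0.0194,-19.7,-7.15,-1.5,78,0,0,0.0194,-19.7,-7.15,-1.5,78,0,0,0.0194,-19.7,-7.15,-1.5,78,0,0,0.0194,-19.7,-7.15,-1.5,78,0,0,0.0194,-19.7,-7.15,-1.5,78,0,0,0.0194,-19.7,-7.15,-1.5,78,0,0,0.0194,-19.7,-7.15,-1.5,78]
}}

```text
t: 28.25
ee_pos: [0.5501, -0.1329, 0.2362]
orientation: [0.77, 0.638, 0.0, 0.0]
ft_force: [-0.6, -0.7, 0.1]
gripper_width: 0.0781
grasp_force: 0.0
```

>>> {"method": "servo_tool", "body": {
  "steps": [0,0,0.0194,-19.7,-7.15,-1.5,78,0,0,0.0194,-19.7,-7.15,-1.5,78,0,0,0.0194,-19.7,-7.15,-1.5,78,0,0,0.0194,-19.7,-7.15,-1.5,78,0,0,0.0194,-19.7,-7.15,-1.5,78,0,0,0.0194,-19.7,-7.15,-1.5,78,0,0,0.0194,-19.7,-7.15,-1.5,78,0,0,0.0194,-19.7,-7.15,-1.5,78,0,0,0.0194,-19.7,-7.15,-1.5,78,0,0,0.0194,-19.7,-7.15,0,78]
}}

```text
t: 29.08
ee_pos: [0.428, -0.3029, 0.2499]
orientation: [0.829, 0.56, 0.0, 0.0]
ft_force: [-0.1, 0.4, -0.5]
gripper_width: 0.0782
grasp_force: 0.0
```

```bash
python3 go.py 426.9 -302.2 130 68.2 1
python3 - <<'E'
from cell import bot
from seg import *
c=bot.camera('wrist');P=cloud(c);seg(P,'bronze',(0,0,560,420),.174,.004)
c=bot.camera('top');P=cloud(c);np.savez('t6.npz',**c);cv2.imwrite('pics/t6.png',cv2.resize(c['color'][100:250,140:340,::-1],None,fx=4,fy=4,interpolation=cv2.INTER_CUBIC))
p=seg(P,'all',(180,140,310,220),.14,.022)
# spindle crest: top line x and thick end face
q=p[(p[:,2]>.151)];print('sq',q.min(0),q.max(0))
for a,b in((-.02,.03),(.05,.09),(.115,.16)):
    r=p[(p[:,1]>a)&(p[:,1]<b)];zt=np.percentile(r[:,2],98);r=r[r[:,2]>zt-.003];print(a,b,zt,np.median(r,0))
r=P[140:220,180:310].reshape(-1,3);r=r[(abs(r[:,0]-.638)<.006)&(r[:,2]>.135)];print('end y',r[:,1].min(),r[:,1].max())
E
```

```text
t 29.08 pos [ 428.  -302.9  249.9] yaw 68.11 tilt(x,y) 0.0009 -0.0006 w 78.2 F [-0.1  0.4 -0.5] j [-35.   7.  -0.  83.  -0.  77.]
row x1: rz -0.0016  x 0.22 y -1.25 z 119.92
bronze 2511 z 0.1735 lo [ 0.398 -0.323  0.17 ] hi [ 0.453 -0.283  0.175]
   c 426.0 -302.7 size 50.0 25.4 deg -20.9
all 1823 z 0.1511 lo [ 0.613 -0.014  0.118] hi [0.664 0.166 0.162]
   c 638.5 75.6 size 180.0 51.7 deg 89.9
sq [ 0.61446249 -0.01441748  0.15102363] [0.66260681 0.16492033 0.16194819]
-0.02 0.03 0.15996858572708894 [0.63732328 0.00537924 0.15814776]
0.05 0.09 0.16178447211066618 [0.63889184 0.06931674 0.15996103]
0.115 0.16 0.15271675862120596 [0.63856239 0.13539467 0.150901  ]
end y -0.014366350466581768 0.16557834699351923
```

View pics/t6.png

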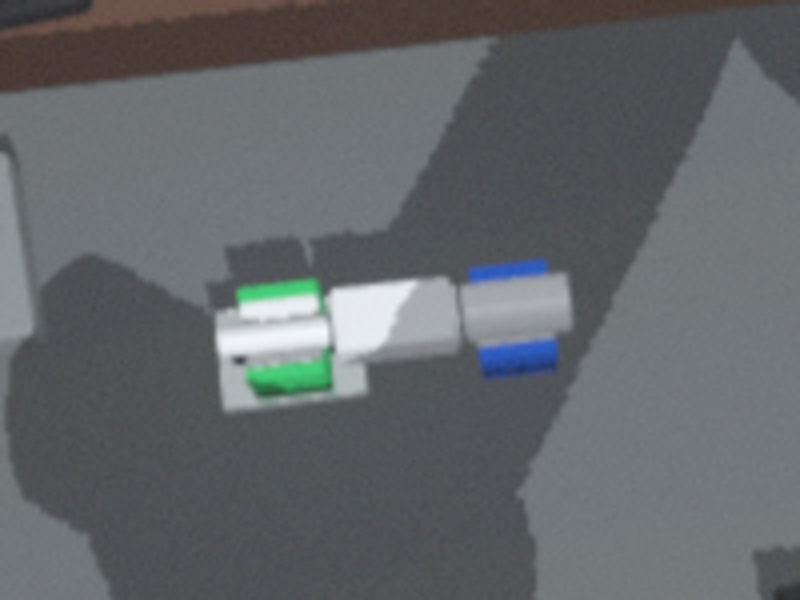

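The spindle lies level in both grooves, with its thick end face at about (572,300) in the crop (y ≈ −14.4 mm). Now the bronze block.

>>> {"method": "servo_tool", "body": {
  "steps": [0,0,-0.009,-0.2,-1.4,15,76,0,0,0,0,0,20,76,0,0,0,0,0,22,76,0,0,0,0,0,22,76,0,0,0,0,0,20,76,0,0,0,0,0,14,76,0,0,0,0,0,8,76,0,0,0,0,0,4,76,0,0,0,0,0,0,66,0,0,0,0,0,0,56],
  "force": 60
}}

```text
t: 30.02
ee_pos: [0.4277, -0.3017, 0.125]
orientation: [0.826, 0.564, 0.0, 0.0]
ft_force: [-0.3, -0.6, -0.0]
gripper_width: 0.0565
grasp_force: 0.0
```

>>> {"method": "servo_tool", "body": {
  "steps": [0,0,0,0,0,0,45,0,0,0,0,0,0,40,0,0,0,0,0,0,40,0,0,0,0,0,0,40,0,0,0,0,0,0,40,0,0,0,0,0,0,40,0,0,0,0,0,0,40,0,0,0,0,0,0,40,0,0,0,0,0,0,40,0,0,0,0,0,0,40]
}}

```text
t: 30.85
ee_pos: [0.4274, -0.3018, 0.1255]
orientation: [0.826, 0.564, 0.0, 0.001]
ft_force: [-3.5, 3.2, 6.0]
gripper_width: 0.0493
grasp_force: 64.6
```

>>> {"method": "servo_tool", "body": {
  "steps": [0,0,0,0,0,-4,40,0,0,0,0,0,-10,40,0,0,0,0,0,-16,40,0,0,0,0,0,-16,40,0,0,0,0,0,-14,40,0,0,0,0,0,-10,40,0,0,0,0,0,-5,40,0,0,0,0,0,0,40,0,0,0,0,0,0,40,0,0,0,0,0,0,40]
}}

```text
t: 31.68
ee_pos: [0.4268, -0.3014, 0.1981]
orientation: [0.826, 0.564, -0.0, -0.001]
ft_force: [-0.2, 0.0, -7.3]
gripper_width: 0.0495
grasp_force: 63.7
```

```bash
python3 go.py 637.7 -120 200 90.4 20 637.7 -36 200 90.4 20
```

```text
t 31.68 pos [ 426.8 -301.4  198.1] yaw 68.67 tilt(x,y) -0.0014 0.0010 w 49.5 F [-0.2  0.  -7.3] j [-35.   7.  -7.  76.   0.  76.]
row x20: rz -0.0190  x 10.98 y 8.67 z -0.09
t 31.68 pos [ 426.8 -301.4  198.1] yaw 68.67 tilt(x,y) -0.0014 0.0010 w 49.5 F [-0.2  0.  -7.3] j [-35.   7.  -7.  76.   0.  76.]
row x20: rz -0.0190  x 15.13 y 7.87 z -0.09
```

>>> {"method": "servo_tool", "body": {
  "steps": [0,0,-0.019,13.9,8.1,0,40,0,0,-0.019,13.9,8.1,0,40,0,0,-0.019,13.9,8.1,0,40,0,0,-0.019,13.9,8.1,0,40,0,0,-0.019,13.9,8.1,0,40,0,0,-0.019,13.9,8.1,0,40,0,0,-0.019,13.9,8.1,0,40,0,0,-0.019,13.9,8.1,0,40,0,0,-0.019,13.9,8.1,0,40,0,0,-0.019,13.9,8.1,0,40]
}}

```text
t: 32.52
ee_pos: [0.544, -0.1906, 0.1979]
orientation: [0.768, 0.64, -0.001, -0.001]
ft_force: [-0.5, 0.5, -7.2]
gripper_width: 0.0489
grasp_force: 64.0
```

>>> {"method": "servo_tool", "body": {
  "steps": [0,0,-0.019,13.9,8.1,0,40,0,0,-0.019,13.9,8.1,0,40,0,0,-0.019,13.9,8.1,0,40,0,0,-0.019,13.9,8.1,0,40,0,0,-0.019,13.9,8.1,0,40,0,0,-0.019,13.9,8.1,0,40,0,0,-0.019,13.9,8.1,0,40,0,0,-0.019,13.9,8.1,0,40,0,0,-0.019,13.9,8.1,0,40,0,0,-0.019,13.9,8.1,0,40]
}}

```text
t: 33.35
ee_pos: [0.6387, -0.0597, 0.1991]
orientation: [0.704, 0.711, -0.0, 0.0]
ft_force: [0.6, 0.3, -6.4]
gripper_width: 0.0492
grasp_force: 64.0
```

>>> {"method": "servo_tool", "body": {
  "steps": [0,0,0,0,0,2,40,0,0,0,0,0,4,40,0,0,0,0,0,6,40,0,0,0,0,0,6,40,0,0,0,0,0,4,40,0,0,0,0,0,2,40,0,0,0,0,0,0,40,0,0,0,0,0,0,40,0,0,0,0,0,0,40,0,0,0,0,0,0,40]
}}

```text
t: 34.18
ee_pos: [0.638, -0.0612, 0.1756]
orientation: [0.704, 0.71, 0.0, 0.0]
ft_force: [0.8, 0.6, -7.4]
gripper_width: 0.0491
grasp_force: 64.4
```

```bash
python3 go.py 637.7 -33 127 90.4 1;  python3 - <<'E'
from cell import bot
from seg import *
c=bot.camera('top');P=cloud(c);np.savez('t7.npz',**c);cv2.imwrite('pics/t7.png',c['color'][:,:,::-1])
c=bot.camera('side');P=cloud(c);np.savez('s7.npz',**c);cv2.imwrite('pics/s7.png',cv2.resize(c['color'][120:270,180:330,::-1],None,fx=4,fy=4,interpolation=cv2.INTER_CUBIC))
E
```

```text
t 34.18 pos [638.  -61.2 175.6] yaw 90.44 tilt(x,y) 0.0007 -0.0001 w 49.1 F [ 0.8  0.6 -7.4] j [-5. 20.  7. 77. -0. 84.]
row x1: rz 0.0006  x 28.22 y -0.11 z 48.63
```

View pics/s7.png

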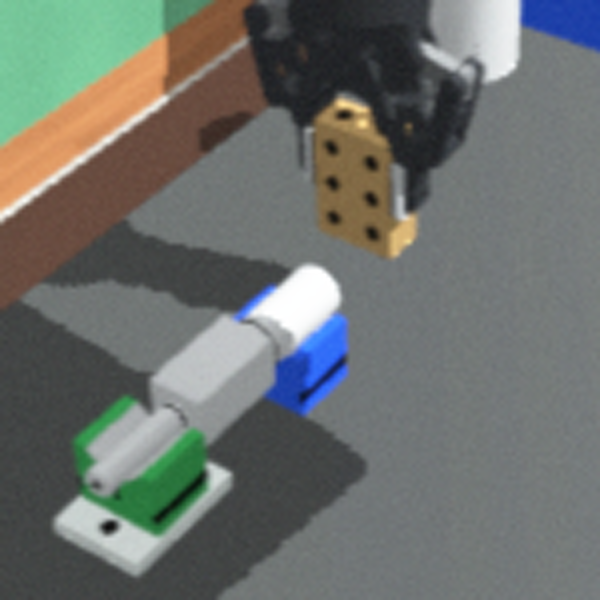

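The bronze block is held upright and square beyond the thick end. Down first, then slide in sideways.

>>> {"method": "servo_tool", "body": {
  "steps": [0,0,0,0,0,8,40,0,0,0,0,0,10,40,0,0,0,0,0,10,40,0,0,0,0,0,10,40,0,0,0,0,0,6,40,0,0,0,4,0,1,40,0,0,0,6,0,0,40,0,0,0,6,0,0,40,0,0,0,5,0,0,40,0,0,0,3,0,0,40]
}}

```text
t: 35.12
ee_pos: [0.6381, -0.036, 0.131]
orientation: [0.704, 0.71, 0.001, 0.0]
ft_force: [-0.5, -0.1, -7.3]
gripper_width: 0.0493
grasp_force: 64.3
```

>>> {"method": "servo_tool", "body": {
  "steps": [0,0,0,3,0,0,40,0,0,0,0,0,0,40,0,0,0,0,0,0,40,0,0,0,0,0,0,40,0,0,0,0,0,0,40,0,0,0,0,0,0,40,0,0,0,0,0,0,40,0,0,0,0,0,0,40,0,0,0,0,0,0,40,0,0,0,0,0,0,40]
}}

```text
t: 35.95
ee_pos: [0.6377, -0.0341, 0.1302]
orientation: [0.704, 0.71, -0.0, -0.0]
ft_force: [0.3, 0.1, -6.8]
gripper_width: 0.0493
grasp_force: 64.3
```

```bash
python3 go.py 637.7 -33 125.5 90.4 1
```

```text
t 35.95 pos [637.7 -34.1 130.2] yaw 90.44 tilt(x,y) -0.0000 0.0000 w 49.3 F [ 0.3  0.1 -6.8] j [-3. 20.  2. 71.  0. 86.]
row x1: rz 0.0008  x 1.14 y 0.03 z 4.66
```

>>> {"method": "servo_tool", "body": {
  "steps": [0,0,0,1.5,0,0.7,40,0,0,0,0,0,0.8,40,0,0,0,0,0,0.8,40,0,0,0,0,0,0.8,40,0,0,0,0,0,0.6,40,0,0,0,0,0,0.3,40,0,0,0,0,0,0,40,0,0,0,0,0,0,40,0,0,0,0,0,0,40,0,0,0,0,0,0,40]
}}

```text
t: 36.78
ee_pos: [0.6377, -0.0326, 0.1263]
orientation: [0.704, 0.71, 0.0, 0.0]
ft_force: [-1.3, 0.4, -7.5]
gripper_width: 0.0491
grasp_force: 64.3
```

>>> {"method": "servo_tool", "body": {
  "steps": [0,0,0,0,0,0.3,40,0,0,0,0,0,0.3,40,0,0,0,0,0,0.2,40,0,0,0,0,0,0,40,0,0,0,0,0,0,40,0,0,0,0,0,0,40,0,0,0,0,0,0,40,0,0,0,0,0,0,40,0,0,0,0,0,0,40,0,0,0,0,0,0,40]
}}

```text
t: 37.62
ee_pos: [0.6377, -0.0326, 0.1255]
orientation: [0.704, 0.71, 0.0, 0.0]
ft_force: [-1.8, -0.4, -4.0]
gripper_width: 0.0497
grasp_force: 64.6
```

>>> {"method": "servo_tool", "body": {
  "steps": [0,0,0,0,0,0.2,40,0,0,0,0,0,0,40,0,0,0,0,0,0,50,0,0,0,0,0,0,54,0,0,0,0,0,0,60,0,0,0,0,0,0,68,0,0,0,0,0,-5,70,0,0,0,0,0,-15,70,0,0,0,0,0,-25,70,0,0,0,0,0,-35,70]
}}

```text
t: 38.45
ee_pos: [0.6364, -0.0325, 0.2039]
orientation: [0.704, 0.71, -0.001, -0.002]
ft_force: [0.1, 0.2, 0.6]
gripper_width: 0.0702
grasp_force: 0.0
```

>>> {"method": "servo_tool", "body": {
  "steps": [0,0,0,0,0,-20,70,0,0,0,0,-20,-5,70,0,0,0,0,-30,0,70,0,0,0,0,-35,0,70,0,0,0,0,-35,0,70,0,0,0,0,-35,0,70,0,0,0,0,-35,0,70,0,0,0,0,-35,0,70,0,0,0,0,-20,0,70,0,0,0,0,-10,0,70]
}}

```text
t: 39.28
ee_pos: [0.3803, -0.0345, 0.2313]
orientation: [0.704, 0.71, 0.001, 0.001]
ft_force: [-0.8, 0.1, 0.9]
gripper_width: 0.0698
grasp_force: 0.0
```

Run:
```python
from cell import bot
from seg import *
c=bot.camera('top');P=cloud(c);np.savez('t8.npz',**c);cv2.imwrite('pics/t8.png',cv2.resize(c['color'][100:250,170:370,::-1],None,fx=4,fy=4,interpolation=cv2.INTER_CUBIC))
p=seg(P,'stop',(270,120,340,220),.175,.004)
p=seg(P,'spin',(180,140,310,220),.148,.014)
```

```text
stop 303 z 0.1750 lo [ 0.613 -0.046  0.171] hi [ 0.664 -0.021  0.179]
   c 638.5 -33.5 size 50.8 25.1 deg 0.6
spin 1715 z 0.1518 lo [ 0.612 -0.014  0.134] hi [0.664 0.166 0.162]
   c 638.1 75.5 size 180.0 51.2 deg 89.9
```

View pics/t8.png

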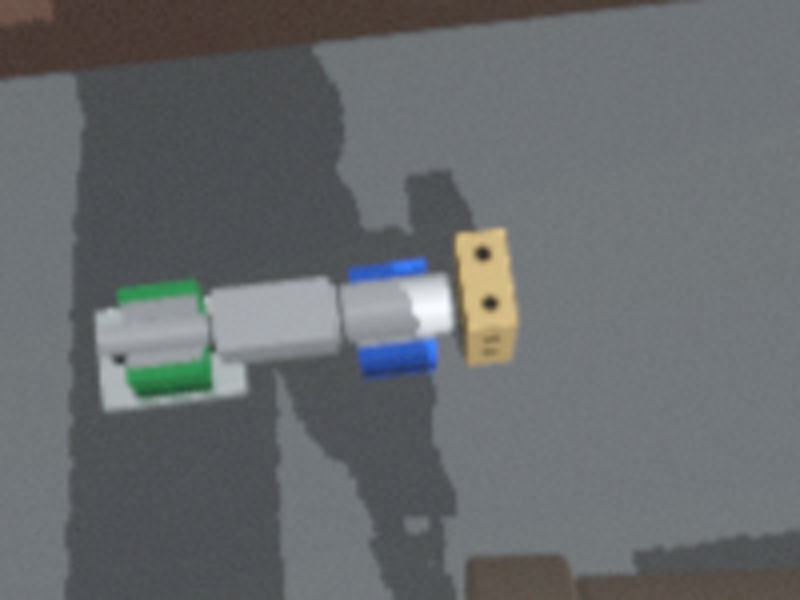

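The stop block stands at (485,295) in the crop, square to the spindle and centred 109 mm from its origin, so the gap is about 6.5 mm. Everything is released, so I'm handing in.

```bash
python3 -c "
from cell import bot
print(bot.job_done())"
```

```text
the job is handed in; nothing more can be done
None
```

The set-up is complete and handed in at about 39 s: thin parallel, green V-block and spindle are in line with the blue block, and the bronze stop stands about 6.5 mm off the thick end; no verdict came back.

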